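# Make up two weld kits from the stock

## Robot

A 6-joint arm with a two-finger parallel gripper is mounted at the origin on the work surface. World frame = base frame: x ahead of the robot, y to its left, z up, the work surface at z = 0. Lengths are in mm, angles in rad, forces in N, time in s.
With the tool pointing down it reaches from about 275 to 750 mm from the base axis. Payload 10.2 kg.
Tool frame: the origin (TCP) lies at the very end of the fingers, on their centre line; the grasp point (between the pads) lies ctrl.grip_depth behind it (ctrl.grip_depth is the distance from the TCP to the grasp point, in mm); z points along the fingers, y is the direction in which the jaws open and shut (so a half turn about z gives the same grasp; the last joint's range is limited). The gripper opens to 85 mm and grips with 20 to 120 N. Pads are 22 mm wide; open, the fingers measure 114 mm over their backs; the gripper's body (76 mm by 85 mm) begins 54 mm behind the grasp point. The pads swing forward as they close: fully open they stand 13 mm farther back than shut.
Start: joints at [1.035, 0.313, 1.498, -0, 1.331, -0.223], TCP at [161.568, 499.527, 231.294] pointing down, gripper open.
Joint ranges: [-2.94, 2.94], [-0.97, 2.17], [0.19, 2.56], [-1.23, 4.37], [0.02, 3.11], [-2.88, 2.88]. Speed limits (rad/s): [2.39, 2.39, 3.01, 3.14, 3.14, 3.14].

## Interface

Orientations are given as a unit quaternion [w, x, y, z].
In Python, from rig import telemetry, eyes, ctrl, nets gives the robot as it stands. The module is installed in compiled form; this text tells all that it offers.
- The arm moves only by the tool drive_tool, never from a script. Its argument "series" is text: rows parted by semicolons, each of 7 numbers parted by spaces: the shift along the tool's x, y, z normalised to -1 to 1, where 1 is 0.12 m, then the turn, a rotation vector about the tool's x, y, z normalised to -1 to 1, where 1 is 0.5 rad, then the opening, from 0 (shut) to 1 (fully open). In form: tx ty tz wx wy wz hand; .... A call has 1 to 20 rows; each row is the pose to reach, as a shift and turn from the pose measured when the call began, along the tool's axes at that moment; what a row does not reach only later rows make up. A row lasts 1/10 s, in which the tool goes at most 50 mm and 8.59 degrees, less where a joint would pass 70% of its speed; a pose out of reach is approached as far as the arm can. A call with a number of a shift or a turn outside -1 to 1 is refused whole. A call with a gripper value outside its range is refused whole. The fingers move at their own pace and stop on an object; "newtons" is the grip in N (left out, the last holds). Time passes only in rows, so rows that repeat a pose let the fingers close. It gives the time, the measured TCP pose, the force and the opening at its end, in the units of the state.
- telemetry.sense(): the state, without advancing time (a new reading comes with each control period).
- eyes.capture(name): name is "scene" or "side" or "wrist"; returns a dict with "frame" (384x512x3 uint8, red, green, blue), "fx", "fy", "cx", "cy" (pixels), "D" ([k1, k2, p1, p2, k3] as OpenCV has them; the pictures are not rectified), "view" (4x4, takes a point from world to camera coordinates). Camera axes: x right, y up, looking along -z (the intrinsics and any distortion apply to the point x, -y, -z); pixel columns grow to the right and rows downward; lengths in mm; the calibration is good to about 2 mm. A picture is of the moment at which its call begins. There is no depth.
- ctrl.finish_job(): hands the job in, once; it reports no verdict.
Trained networks look in a picture, given as the dict that the camera call returned (one of the last four; its "shot" number tells which), for a name from the list of things; names that differ only in an ending like _2 or _b are one class to them, and where a whole thing is asked for, a point or a joint stands for the part that bears it (a point fixed in the world has none). Each returns a list of dicts, best first, with "confidence" (0 to 1); they miss things now and then, are a little off and sometimes report something else, mostly with a low value. They report only what shows in the picture. A call takes as long as a camera call. They do not tell look-alikes from the thing itself.
- nets.spot_in(name, picture): "rect" ([left, top, right, bottom] in pixels, round what is visible of it).
The state is a dict: "time_s": time; "joints": joint angles; "dq": joint speeds; "tau": joint torques, N m; "eef_pos": TCP position; "ee_rot": TCP orientation; "force": force on the tool from outside, world axes, zero at the start; "wrist_torque": the same for the moment, N m; "grip_width": opening from 0.0 (shut) to 1.0 (fully open).
Only numpy, scipy, OpenCV 4.12 (cv2) and the standard library are available. Lean on these libraries where they do the work, as an engineer would, in place of code of your own. Each camera call takes 0.05 s, during which the arm holds its last target. There are 200 camera calls.

## Task

Make up the kits for the next two welding jobs: the bright steel collar and the brass hexagonal coupling go in the blue tray, the brass collar and the green lug in the yellow tray. Stand each part upright in a bay of its own, flat on the tray floor, and let go of it; leave the black coupling and the red lug where they are.

Things in the scene. Friction and masses are not known exactly. Their poses are not given: they have to be found in the camera images.
- steel_collar: Bright silver steel collar: plain upright tube, 52 mm outside, 32 mm bore, 50 mm tall, about 0.5 kg. Origin at the centre of its underside, z up along the bore.
- brass_collar: Brass (yellow metal) collar: plain upright tube, 52 mm outside, 32 mm bore, 50 mm tall, about 0.5 kg. Origin at the centre of its underside, z up along the bore.
- brass_coupling: Brass (yellow metal) hexagonal coupling standing on end: 44 mm across flats, 51 mm across corners, 50 mm tall, a 26 mm black disc on top marking its bore (the bore cannot be entered), about 0.45 kg. Origin at the centre of its underside, z up; its x axis is normal to a pair of flats (so are the directions 60 and 120 degrees from it).
- black_coupling: Black hexagonal coupling standing on end: 44 mm across flats, 51 mm across corners, 50 mm tall, a 26 mm black disc on top marking its bore (the bore cannot be entered), about 0.45 kg. Origin at the centre of its underside, z up; its x axis is normal to a pair of flats (so are the directions 60 and 120 degrees from it). Not wanted: it stays where it stands.
- green_lug: Green-painted weld-on lug: square foot 50 x 50 mm, 8 mm thick, with an upright plate across its middle, 10 mm thick along x, 44 mm wide along y, its top 50 mm above the underside of the foot; a black disc on each face looks like an eye hole. About 0.32 kg. Origin at the centre of the foot's underside, x normal to the upright plate, z up.
- red_lug: Red-painted weld-on lug: square foot 50 x 50 mm, 8 mm thick, with an upright plate across its middle, 10 mm thick along x, 44 mm wide along y, its top 50 mm above the underside of the foot; a black disc on each face looks like an eye hole. About 0.32 kg. Origin at the centre of the foot's underside, x normal to the upright plate, z up. Not wanted: it stays where it stands.
- blue_tray: Blue tray, fixed to the table: 86 mm along its x, 169 mm along its y. Floor 3 mm thick, outer rim and the one divider 3 mm thick with their tops 10 mm above the table. Two square bays, 80 x 80 mm inside, side by side along y: their centres lie at y = +41.5 and -41.5 mm in the tray's frame (x = 0). Origin at the centre of its underside on the table, z up. Empty at the start.
- yellow_tray: Yellow tray, fixed to the table: 86 mm along its x, 169 mm along its y. Floor 3 mm thick, outer rim and the one divider 3 mm thick with their tops 10 mm above the table. Two square bays, 80 x 80 mm inside, side by side along y: their centres lie at y = +41.5 and -41.5 mm in the tray's frame (x = 0). Origin at the centre of its underside on the table, z up. Empty at the start.
Things that resemble listed ones, but are neither listed nor needed, are in the scene too. Several things have the shape of the yellow_tray; the one meant has the colours described above. Several things look just like the green_lug: the one meant starts nearest to the robot's base.

How it is judged (in metres and radians):
At the end, for the whole second after the job is handed in: Each named part in its tray, alone in a bay, within 20 mm of the bay centre along either tray axis, underside within 3 mm of the tray floor, upright within 0.1 rad, released and at rest; black coupling and red lug within 20 mm of their start (x of steel_collar in the frame of blue_tray between -0.02 and 0.02 m and z of steel_collar in the frame of blue_tray between 0 and 0.006 m and (y of steel_collar in the frame of blue_tray between -0.0615 and -0.0215 m or y of steel_collar in the frame of blue_tray between 0.0215 and 0.0615 m) and angle between each of steel_collar, brass_coupling, brass_collar, green_lug's own z axis and vertical below 0.1 rad and linear speed of each of steel_collar, brass_coupling, brass_collar, green_lug below 0.01 m/s and angular speed of each of steel_collar, brass_coupling, brass_collar, green_lug below 0.1 rad/s and x of brass_coupling in the frame of blue_tray between -0.02 and 0.02 m and z of brass_coupling in the frame of blue_tray between 0 and 0.006 m and (y of brass_coupling in the frame of blue_tray between -0.0615 and -0.0215 m or y of brass_coupling in the frame of blue_tray between 0.0215 and 0.0615 m) and x of brass_collar in the frame of yellow_tray between -0.02 and 0.02 m and z of brass_collar in the frame of yellow_tray between 0 and 0.006 m and (y of brass_collar in the frame of yellow_tray between -0.0615 and -0.0215 m or y of brass_collar in the frame of yellow_tray between 0.0215 and 0.0615 m) and x of green_lug in the frame of yellow_tray between -0.02 and 0.02 m and z of green_lug in the frame of yellow_tray between 0 and 0.006 m and (y of green_lug in the frame of yellow_tray between -0.0615 and -0.0215 m or y of green_lug in the frame of yellow_tray between 0.0215 and 0.0615 m) and distance of each of black_coupling, red_lug from where it was at the start of the episode below 0.02 m); the robot touches nothing.
It fails at once if the black coupling or the red lug is moved by more than 20 mm (distance of any of black_coupling, red_lug from where it was at the start of the episode above 0.02 m).
It also fails if it takes over 90 s, if anything falls off the work surface, if the arm or the gripper's body presses on something with over 40 N, if the wrist force passes 120 N, or if a joint passes its speed limit or range.

## Working session

There is one attempt and no reset: what is moved stays moved. The work goes in short steps, Python scripts to look and compute and a tool call to move; the robot and the scene stay as the last step left them, time stands still between calls to the robot, and variables do not carry over. Pictures are saved under pics/ and viewed, about 12 in all and at most 16, crops included, and the job is handed in when it is done.

Besides the shell and the picture viewer there is one more tool, called after "Request:" by a JSON object that holds its "method" and its "body", one argument or row to a line. drive_tool: Moves the arm, as the interface text tells. Scaled input: -1 to 1 covers 0.12 m each way for a shift and 0.5 rad each way for a turn. Its arguments: {"type":"object","properties":{"series":{"type":"string"},"newtons":{"type":"number"}},"required":["series"]}

```bash
mkdir -p pics; cat > h.py <<'E'
import numpy as np, cv2
from rig import telemetry, eyes, ctrl, nets
from scipy.spatial.transform import Rotation as R
def K(p): return np.array([[p['fx'],0,p['cx']],[0,p['fy'],p['cy']],[0,0,1.]])
def save(p,n,crop=None,s=1):
    im=p['frame'][:,:,::-1]
    if crop: l,t,r,b=crop; im=im[t:b,l:r]
    cv2.imwrite('pics/'+n,cv2.resize(im,None,fx=s,fy=s,interpolation=cv2.INTER_CUBIC))
def ground(p,uv,z):
    u=cv2.undistortPoints(np.array([[uv]],float),K(p),np.array(p['D'],float))[0,0]
    V=np.array(p['view']); d=V[:3,:3].T@np.array([u[0],-u[1],-1]); c=-V[:3,:3].T@V[:3,3]
    return c+d*(z-c[2])/d[2]
def proj(p,X):
    V=np.array(p['view']); q=(V[:3,:3]@np.atleast_2d(X).T).T+V[:3,3]
    q=q*[1,-1,-1]
    return cv2.projectPoints(q,np.zeros(3),np.zeros(3),K(p),np.array(p['D'],float))[0][:,0]
def Rt(s): 
    q=s['ee_rot']; return R.from_quat([q[1],q[2],q[3],q[0]]).as_matrix()
def move(target,yaw=None):
    """row numbers to reach world target (mm), jaw axis (tool y) at world angle yaw rad"""
    s=telemetry.sense(); M=Rt(s); t=M.T@(np.array(target)-s['eef_pos'])/120
    a=np.arctan2(M[1,1],M[0,1]); w=0
    T=M
    if yaw is not None:
        d=(yaw-a+np.pi/2)%np.pi-np.pi/2
        y=np.array([np.cos(a+d),np.sin(a+d),0]); z=np.array([0,0,-1.]); T=np.c_[np.cross(y,z),y,z]
    return np.round(t,3),np.round(R.from_matrix(M.T@T).as_rotvec()/.5,3)
E
python3 - <<'E'
from h import *
s=telemetry.sense(); print(s, ctrl.grip_depth)
for c in ('scene','side'):
    p=eyes.capture(c); save(p,c+'0.png',None,1.5)
    print(c,np.round(-np.array(p['view'])[:3,:3].T@np.array(p['view'])[:3,3]))
    for n in 'steel_collar brass_collar brass_coupling black_coupling green_lug red_lug blue_tray yellow_tray'.split():
        for d in nets.spot_in(n,p):
            r=d['rect']; zz=5 if 'tray' in n else 25
            print(n,round(d['confidence'],2),np.round(r),np.round(ground(p,((r[0]+r[2])/2,(r[1]+r[3])/2),zz)))
E
```

```text
{'time_s': 0.0, 'joints': array([ 1.03459433e+00,  3.13470469e-01,  1.49845059e+00,  6.42870247e-06,
        1.33103608e+00, -2.23361219e-01]), 'dq': array([ 7.40665637e-04,  3.93394753e-04, -2.23762316e-05,  2.76265633e-04,
        2.10877291e-04, -6.32574380e-04]), 'tau': array([ 6.00268577e-04, -4.12267256e+01, -2.59755135e+01, -8.95814878e-05,
        4.06159743e-03,  5.21870760e-06]), 'eef_pos': array([161.4245815 , 499.28303071, 230.7195321 ]), 'ee_rot': array([-2.55819450e-04,  1.55784021e-01,  9.87790906e-01, -6.32474104e-04]), 'force': array([ 0.92974562,  0.25532401, -0.23103375]), 'wrist_torque': array([-2.90112463e-02, -8.84076347e-05,  2.13060833e-02]), 'grip_width': 0.9989240491183746} 18.700000000000003
scene [ 969. -190.  969.]
steel_collar 0.91 [307. 184. 329. 209.] [444. 146.  25.]
brass_collar 0.94 [194. 219. 217. 247.] [ 444. -137.   25.]
brass_coupling 0.83 [255. 200. 280. 227.] [445.  15.  25.]
black_coupling 0.85 [340. 143. 363. 170.] [363. 278.  25.]
green_lug 0.81 [127. 213. 151. 239.] [ 373. -279.   25.]
green_lug 0.61 [144. 253. 174. 280.] [ 488. -259.   25
[... 287 characters left out ...]
0.42 [305. 178. 329. 209.] [424. 155.   5.]
side [ 265. -638.  864.]
steel_collar 0.64 [241. 156. 256. 178.] [431. 149.  25.]
brass_collar 0.69 [267. 233. 291. 261.] [ 443. -135.   25.]
brass_coupling 0.73 [255. 190. 270. 217.] [437.   6.  25.]
black_coupling 0.78 [209. 132. 224. 155.] [360. 269.  25.]
black_coupling 0.46 [250. 296. 272. 323.] [ 360. -282.   25.]
green_lug 0.89 [248. 294. 274. 320.] [ 362. -276.   25.]
green_lug 0.65 [296. 281. 326. 307.] [ 479. -273.   25.]
red_lug 0.72 [322. 180. 344. 203.] [636.   3.  25.]
blue_tray 0.64 [334. 227. 379. 290.] [ 624. -201.    5.]
yellow_tray 0.92 [143. 126. 175. 172.] [184. 309.   5.]
yellow_tray 0.69 [285. 129. 318. 177.] [606. 186.   5.]
```

View pics/scene0.png

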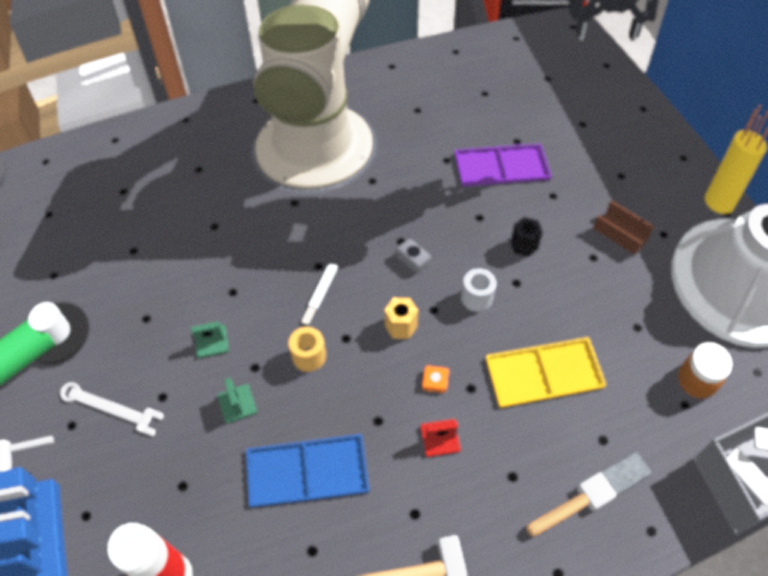

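View pics/side0.png

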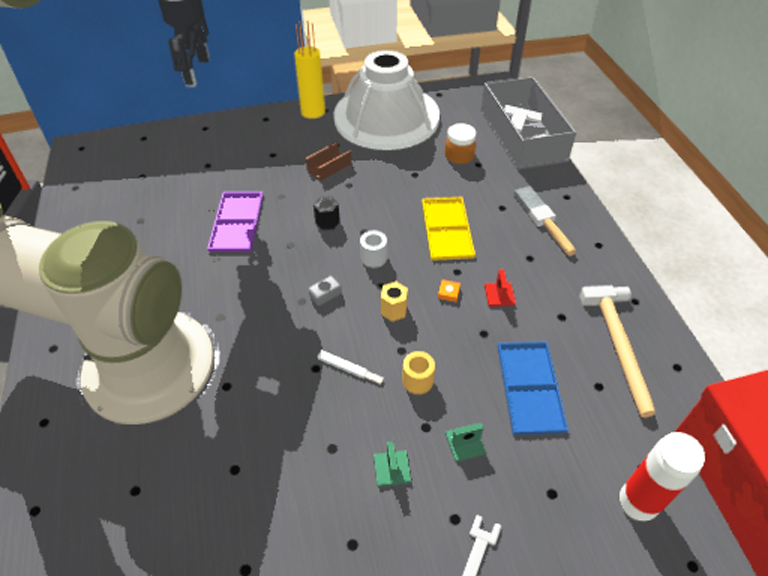

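The scene picture shows two green lugs. One is at native px (139,226), about (373,-279) and r≈466. The other is at (159,267), about (488,-259) and r≈552. The first is nearer to the base, so that is the one meant. The yellow tray is at (365,247), and the purple one at (334,108) is a look-alike. The side view agrees. Next I fit the trays and confirm the lug.

```bash
python3 - <<'E'
from h import *
for c in ('scene','side'):
    p=eyes.capture(c); hsv=cv2.cvtColor(p['frame'],cv2.COLOR_RGB2HSV)
    if c=='scene': save(p,'lugs.png',(110,170,290,320),4)
    for n,lo,hi,seed in (('blue',(100,120,60),(122,255,255),(620,-200)),('yellow',(24,150,120),(34,255,255),(603,190))):
        m=cv2.inRange(hsv,lo,hi); l,lab,st,ce=cv2.connectedComponentsWithStats(cv2.morphologyEx(m,cv2.MORPH_CLOSE,np.ones((5,5))))
        u=proj(p,[*seed,5])[0]; k=min(range(1,l),key=lambda i:np.hypot(*(ce[i]-u))+ (1e4 if st[i,4]<300 else 0))
        cn=max(cv2.findContours((lab==k).astype('u1'),0,1)[0],key=len)[:,0]
        w=np.array([ground(p,q,8)[:2] for q in cn],np.float32)
        print(c,n,st[k],cv2.minAreaRect(w))
E
```

```text
scene blue [ 164  290   82   48 3107] ((620.12353515625, -197.0589599609375), (169.8006591796875, 88.50481414794922), 77.77913665771484)
scene yellow [ 325  226   78   44 2234] ((599.1427612304688, 193.9083251953125), (167.98245239257812, 85.499755859375), 79.90025329589844)
side blue [ 332  228   47   62 2161] ((618.3792114257812, -196.1918182373047), (173.85928344726562, 88.06995391845703), 78.04859924316406)
side yellow [ 281  131   36   42 1139] ((597.5927124023438, 194.88169860839844), (175.4755401611328, 87.44317626953125), 80.14752960205078)
```

View pics/lugs.png

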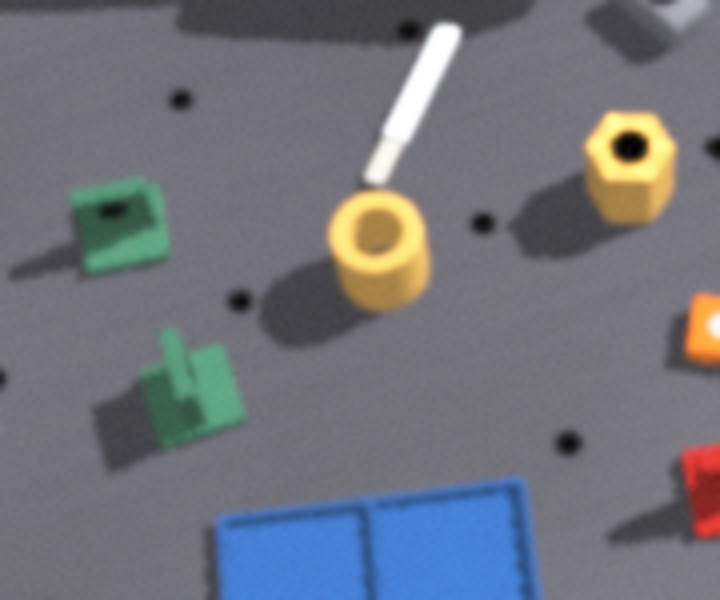

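Request:
{"method": "drive_tool", "body": {
  "series": "-0.95 -1 0 0 0 0 1;-0.95 -1 0 0 0 0 1;-0.95 -1 0 0 0 0 1;-0.95 -1 0 0 0 0 1;-0.95 -1 0 0 0 0 1"
}}

```text
time_s: 1.5
eef_pos: [233.9, 349.0, 231.6]
ee_rot: [0.0, 0.157, 0.988, 0.0]
force: [0.4, 0.2, 0.1]
grip_width: 1.001
```

Request:
{"method": "drive_tool", "body": {
  "series": "-0.95 -1 0 0 0 0 1;-0.95 -1 0 0 0 0 1;-0.95 -1 0 0 0 0 1;-0.95 -1 0 0 0 0 1;-0.95 -1 0 0 0 0 1"
}}

```text
time_s: 2.0
eef_pos: [305.9, 198.8, 231.8]
ee_rot: [0.001, 0.159, 0.987, 0.0]
force: [-0.9, -0.1, 0.2]
grip_width: 0.997
```

The crop shows both lugs. The nearer one is at the upper left, native px (140,226), with its eye facing the camera; the other is edge-on at (158,267). The tray fits from both cameras agree within 2 mm. Next is the wrist view.

Request:
{"method": "drive_tool", "body": {
  "series": "-1 -0.1 0 0 0 0 1;-1 -0.1 0 0 0 0 1;-1 -0.1 0 0 0 0 1;-1 -0.1 0 0 0 0 1"
}}

```text
time_s: 2.4
eef_pos: [417.8, 150.3, 231.3]
ee_rot: [0.0, 0.159, 0.987, 0.0]
force: [-0.7, -0.2, -1.0]
grip_width: 0.998
```

```bash
python3 - <<'E'
from h import *
p=eyes.capture('wrist'); save(p,'w0.png')
s=telemetry.sense(); V=np.array(p['view']); print(s['eef_pos'],-V[:3,:3].T@V[:3,3],p['fx'],V)
for n in 'steel_collar brass_coupling black_coupling'.split():
    for d in nets.spot_in(n,p):
        r=d['rect']; print(n,round(d['confidence'],2),np.round(r),np.round(ground(p,((r[0]+r[2])/2,(r[1]+r[3])/2),35)))
E
```

```text
[416.36167651 150.87272896 231.37578966] [341.18499013 176.52330575 373.74927747] 335.2722446032256 [[ 3.13778415e-01  9.49495178e-01  1.41885996e-03 -2.75194811e+02]
 [-9.01847265e-01  2.98499044e-01 -3.12361699e-01  3.71749671e+02]
 [-2.97009455e-01  9.67327639e-02  9.49962187e-01 -2.70788100e+02]
 [ 0.00000000e+00  0.00000000e+00  0.00000000e+00  1.00000000e+00]]
steel_collar 0.56 [238. 144. 287. 204.] [434. 152.  35.]
steel_collar 0.17 [326.  40. 391.  96.] [362. 273.  35.]
brass_coupling 0.69 [120. 185. 176. 243.] [438.  19.  35.]
black_coupling 0.62 [328.  40. 391.  96.] [362. 274.  35.]
```

View pics/w0.png

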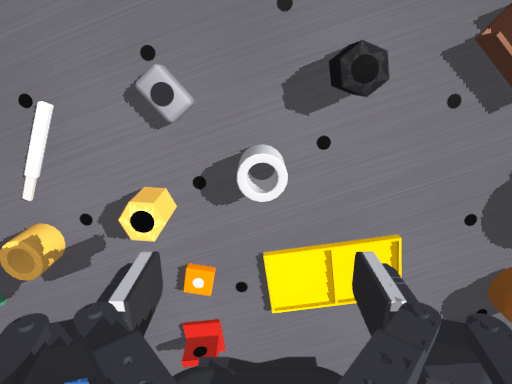

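The wrist view shows the steel collar ring at (262,172), the brass coupling's top disc at (142,221), the black coupling at (360,68), the red lug at (203,341), the brass collar at the left edge and the yellow tray below. I fit model silhouettes to get poses.

```bash
cat >> h.py <<'E'
from scipy.optimize import minimize
def boxpts(x0,x1,y0,y1,z0,z1): return np.array([[x,y,z] for x in(x0,x1) for y in(y0,y1) for z in(z0,z1)],float)
def prism(r,n,off): 
    a=np.arange(n)*2*np.pi/n+off; return np.array([[r*np.cos(t),r*np.sin(t),z] for t in a for z in(0,50)])
MOD={'collar':[prism(26,32,0)],'coupling':[prism(22/np.cos(np.pi/6),6,np.pi/6)],'lug':[boxpts(-25,25,-25,25,0,8),boxpts(-5,5,-22,22,8,50)]}
HSV={'steel':((0,0,95),(179,45,255)),'brass':((14,110,90),(28,255,255)),'green':((60,70,30),(90,255,255))}
S=3
def sil(p,kind,v,z0=0):
    im=np.zeros((384*S,512*S),np.uint8); M=R.from_euler('z',v[2]).as_matrix()
    for b in MOD[kind]:
        q=proj(p,b@M.T+[v[0],v[1],z0]); cv2.fillConvexPoly(im,cv2.convexHull(np.round((q+.5)*S-.5).astype(np.int32)),255)
    return im
def fit(p,kind,col,xy,z0=0,yaws=(0,)):
    m=cv2.inRange(cv2.cvtColor(p['frame'],cv2.COLOR_RGB2HSV),*HSV[col]); u=proj(p,[*xy,25+z0])[0]
    m=cv2.morphologyEx(m,cv2.MORPH_CLOSE,np.ones((3,3)))
    l,lab,st,ce=cv2.connectedComponentsWithStats(m)
    k=min(range(1,l),key=lambda i:np.hypot(*(ce[i]-u))+(1e4 if st[i,4]<150 else 0))
    cn=cv2.findContours((lab==k).astype('u1'),0,1)[0]; m=cv2.drawContours(np.zeros_like(m),cn,-1,255,-1)
    m=cv2.resize(m,None,fx=S,fy=S,interpolation=cv2.INTER_LINEAR)>127
    def cost(v):
        s=sil(p,kind,v,z0)>0; return 1-(s&m).sum()/(s|m).sum()
    best=None
    for y in yaws:
        o=minimize(cost,[xy[0],xy[1],y],method='Nelder-Mead',options=dict(initial_simplex=np.array([[*xy,y],[xy[0]+15,xy[1],y],[xy[0],xy[1]+15,y],[*xy,y+.2]]),maxiter=120))
        if best is None or o.fun<best.fun: best=o
    return np.round(best.x,2),round(1-best.fun,3)
E
python3 - <<'E'
from h import *
p=eyes.capture('wrist')
print(fit(p,'collar','steel',(440,148)))
print(fit(p,'coupling','brass',(440,15),0,(0,.35,.7)))
hsv=cv2.cvtColor(p['frame'],cv2.COLOR_RGB2HSV)
print('move', move((442,148,60),None))
E
```

```text
(array([345.64, 340.12,  -1.12]), np.float64(0.026))
(array([438.98,  16.1 ,   0.67]), np.float64(0.983))
move (array([-0.218,  0.045,  1.434]), array([0., 0., 0.]))
```

```bash
sed -i "s/(0,0,95)/(0,0,135)/" h.py; python3 - <<'E'
from h import *
p=eyes.capture('wrist')
for t in (115,130,145,160):
    HSV['steel']=((0,0,t),(179,45,255)); f=fit(p,'collar','steel',(440,148)); print(t,f)
print('move', move((f[0][0],f[0][1],12)))
E
```

```text
115 (array([ 3.4553e+02,  3.3886e+02, -8.0000e-02]), np.float64(0.026))
130 (array([4.3350e+02, 1.5199e+02, 1.1000e-01]), np.float64(0.973))
145 (array([4.3362e+02, 1.5208e+02, 1.4000e-01]), np.float64(0.93))
160 (array([4.3344e+02, 1.5186e+02, 1.2000e-01]), np.float64(0.911))
move (array([-0.138,  0.054,  1.834]), array([0., 0., 0.]))
```

Request:
{"method": "drive_tool", "body": {
  "series": "-0.14 0.05 0.5 0 0 0 1;-0.14 0.05 1 0 0 0 1;-0.14 0.05 1 0 0 0 1;-0.14 0.05 1 0 0 0 1",
  "newtons": 60
}}

```text
time_s: 3.1
eef_pos: [431.5, 151.6, 109.9]
ee_rot: [-0.002, 0.158, 0.987, -0.0]
force: [-0.2, -0.1, 1.4]
grip_width: 0.999
```

Request:
{"method": "drive_tool", "body": {
  "series": "0 0 0.4 0 0 0 1;0 0 0.83 0 0 0 1;0 0 0.83 0 0 0 1;0 0 0.83 0 0 0 1;0 0 0.83 0 0 0 0;0 0 0.83 0 0 0 0;0 0 0.83 0 0 0 0;0 0 0.83 0 0 0 0;0 0 0.83 0 0 0 0;0 0 0.83 0 0 0 0"
}}

```text
time_s: 4.1
eef_pos: [432.4, 151.6, 12.9]
ee_rot: [-0.0, 0.158, 0.987, 0.0]
force: [-4.0, -1.9, 18.2]
grip_width: 0.603
```

Request:
{"method": "drive_tool", "body": {
  "series": "0 0 -0.4 0 0 0 0;0 0 -0.8 0 0 0 0;0 0 -1 0 0 0 0;0 0 -1 0 0 0 0"
}}

```text
time_s: 4.5
eef_pos: [433.8, 151.8, 136.3]
ee_rot: [0.003, 0.158, 0.988, 0.001]
force: [0.3, -0.1, -6.3]
grip_width: 0.601
```

```bash
python3 - <<'E'
from h import *
s=telemetry.sense();print(s['grip_width'],s['force'],s['eef_pos'],s['joints'],Rt(s).round(3).tolist())
p=eyes.capture('wrist'); save(p,'w1.png')
E
```

```text
0.6007590534611287 [ 0.28700565 -0.12574628 -6.30353708] [433.84432697 151.80515034 136.27776033] [ 8.05656979e-02  2.72343085e-01  1.82182780e+00  4.43077701e-04
  1.04038027e+00 -1.17401897e+00] [[-0.95, 0.311, 0.007], [0.311, 0.95, 0.001], [-0.006, 0.003, -1.0]]
```

View pics/w1.png

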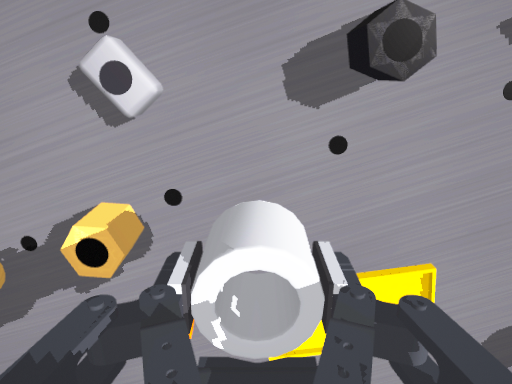

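The collar is held centrally between the pads at about (258,300). Its opening of 0.60 matches 52 mm. Next I move it to the blue bay at (628,-156).

Request:
{"method": "drive_tool", "body": {
  "series": "-0.78 -0.645 0 0 0 0 0;-0.78 -0.645 0 0 0 0 0;-0.78 -0.645 0 0 0 0 0;-0.78 -0.645 0 0 0 0 0"
}}

```text
time_s: 4.95
eef_pos: [497.6, 46.7, 131.5]
ee_rot: [-0.001, 0.159, 0.987, 0.0]
force: [-0.9, 0.0, -5.6]
grip_width: 0.595
```

Request:
{"method": "drive_tool", "body": {
  "series": "-0.78 -0.645 0 0 0 0 0;-0.78 -0.645 0 0 0 0 0;-0.78 -0.645 0 0 0 0 0;-0.78 -0.645 0 0 0 0 0"
}}

```text
time_s: 5.35
eef_pos: [562.0, -58.0, 128.9]
ee_rot: [-0.002, 0.161, 0.987, 0.0]
force: [-1.3, 0.7, -6.2]
grip_width: 0.601
```

Request:
{"method": "drive_tool", "body": {
  "series": "-0.78 -0.645 0 0 0 0 0;-0.78 -0.645 0 0 0 0 0;-0.78 -0.645 0 0 0 0 0;-0.78 -0.645 0 0 0 0 0"
}}

```text
time_s: 5.75
eef_pos: [626.1, -162.3, 125.7]
ee_rot: [-0.004, 0.162, 0.987, 0.001]
force: [0.5, -0.4, -6.8]
grip_width: 0.596
```

Request:
{"method": "drive_tool", "body": {
  "series": "0 0 0 0 0 0.3 0;0 0 0 0 0 0.6 0;0 0 0 0 0 0.98 0;0 0 0 0 0 0.98 0;0 0 0 0 0 0.98 0"
}}

```text
time_s: 6.25
eef_pos: [625.2, -160.3, 124.2]
ee_rot: [-0.005, 0.396, 0.918, -0.0]
force: [0.8, -0.6, -5.8]
grip_width: 0.603
```

Request:
{"method": "drive_tool", "body": {
  "series": "0 0 0 0 0 0.3 0;0 0 0 0 0 0.6 0;0 0 0 0 0 0.98 0;0 0 0 0 0 0.98 0;0 0 0 0 0 0.98 0"
}}

```text
time_s: 6.75
eef_pos: [624.6, -159.0, 123.3]
ee_rot: [-0.006, 0.606, 0.796, -0.001]
force: [-0.1, -0.2, -5.2]
grip_width: 0.597
```

Request:
{"method": "drive_tool", "body": {
  "series": "0 0 0 0 0 0.3 0;0 0 0 0 0 0.6 0;0 0 0 0 0 0.98 0;0 0 0 0 0 0.98 0;0 0 0 0 0 0.98 0"
}}

```text
time_s: 7.25
eef_pos: [624.3, -158.3, 122.7]
ee_rot: [-0.006, 0.78, 0.626, -0.003]
force: [0.1, 0.7, -7.0]
grip_width: 0.597
```

```bash
cat >> h.py <<'E'
def tray(p,col,c0,ang0):
    lo,hi={'blue':((100,120,60),(122,255,255)),'yellow':((24,150,120),(34,255,255))}[col]
    m=cv2.inRange(cv2.cvtColor(p['frame'],cv2.COLOR_RGB2HSV),lo,hi)
    m=cv2.morphologyEx(m,cv2.MORPH_CLOSE,np.ones((7,7))); cn=max(cv2.findContours(m,0,1)[0],key=cv2.contourArea)[:,0]
    return cv2.minAreaRect(np.array([ground(p,q,8)[:2] for q in cn],np.float32))
E
python3 - <<'E'
from h import *
s=telemetry.sense();print(s['grip_width'],s['eef_pos'],s['joints'])
p=eyes.capture('wrist'); save(p,'w2.png'); print(tray(p,'blue',0,0))
print(move((628,-156,60),np.radians(-12)),move((628,-156,16.5),np.radians(-12)))
E
```

```text
0.5972367613484529 [ 624.33010897 -158.27512908  122.69242085] [-4.29860259e-01  6.73992441e-01  1.22834127e+00  4.04001491e-05
  1.25332052e+00 -2.11838648e-01]
((624.6857299804688, -164.99026489257812), (107.7869644165039, 87.0054702758789), 77.80012512207031)
(array([0.024, 0.032, 0.523]), array([-0.027, -0.006, -0.015])) (array([0.023, 0.037, 0.885]), array([-0.027, -0.006, -0.015]))
```

View pics/w2.png

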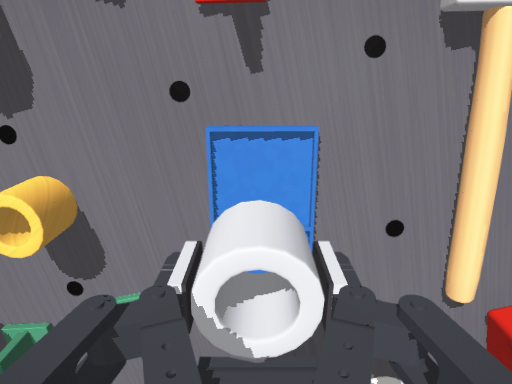

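Request:
{"method": "drive_tool", "body": {
  "series": "0.024 0.035 0.3 -0.027 0 -0.015 0;0.024 0.035 0.6 -0.027 0 -0.015 0;0.024 0.035 0.8 -0.027 0 -0.015 0;0.024 0.035 0.885 -0.027 0 -0.015 0;0.024 0.035 0.885 -0.027 0 -0.015 0;0.024 0.035 0.885 -0.027 0 -0.015 0;0.024 0.035 0.885 -0.027 0 -0.015 0"
}}

```text
time_s: 8.0
eef_pos: [628.1, -155.9, 17.0]
ee_rot: [-0.0, 0.777, 0.63, 0.001]
force: [0.7, -0.2, -6.2]
grip_width: 0.6
```

```bash
python3 - <<'E'
from h import *
s=telemetry.sense();print(s['grip_width'],s['eef_pos'],s['force'],move((628,-156,16)))
E
```

```text
0.5995017582567768 [ 628.08406502 -155.93621889   17.04269863] [ 0.69272105 -0.16618242 -6.2139739 ] (array([-0.001, -0.001,  0.009]), array([0., 0., 0.]))
```

Request:
{"method": "drive_tool", "body": {
  "series": "0 0 0.012 0 0 0 0;0 0 0.012 0 0 0 0;0 0 0.012 0 0 0 1;0 0 0.012 0 0 0 1;0 0 0.012 0 0 0 1;0 0 0.012 0 0 0 1;0 0 0.012 0 0 0 1;0 0 -0.3 0 0 0 1;0 0 -0.6 0 0 0 1;0 0 -1 0 0 0 1;0 0 -1 0 0 0 1;0 0 -1 0 0 0 1"
}}

```text
time_s: 9.2
eef_pos: [628.2, -156.4, 137.9]
ee_rot: [0.0, 0.777, 0.63, 0.002]
force: [-0.3, 0.1, -0.2]
grip_width: 0.999
```

Request:
{"method": "drive_tool", "body": {
  "series": "0.54 -0.92 0 0 0 0 1;0.54 -0.92 0 0 0 0 1;0.54 -0.92 0 0 0 0 1;0.54 -0.92 0 0 0 0 1"
}}

```text
time_s: 9.6
eef_pos: [531.0, -67.6, 136.6]
ee_rot: [-0.001, 0.776, 0.63, 0.001]
force: [-0.6, -0.1, 0.1]
grip_width: 1.003
```

Request:
{"method": "drive_tool", "body": {
  "series": "0.54 -0.92 0 0 0 0.1 1;0.54 -0.92 0 0 0 0.34 1;0.54 -0.92 0 0 0 0.34 1;0.54 -0.92 0 0 0 0.34 1"
}}

```text
time_s: 10.0
eef_pos: [433.8, 20.2, 136.0]
ee_rot: [-0.003, 0.826, 0.563, -0.0]
force: [0.1, 0.1, 0.0]
grip_width: 1.003
```

```bash
python3 - <<'E'
from h import *
s=telemetry.sense();print(s['grip_width'],s['eef_pos'],s['force'])
p=eyes.capture('scene'); print(fit(p,'collar','steel',(628,-156),3))
p=eyes.capture('wrist'); save(p,'w3.png')
print(fit(p,'coupling','brass',(439,16),0,(.5,.67,.85)))
print(fit(p,'collar','brass',(443,-136)))
print(move((439,16,13),.67-np.pi/3))
E
```

```text
1.0027520740376148 [433.8380535   20.24355835 135.97223707] [0.11617182 0.08254166 0.02316071]
(array([ 6.2648e+02, -1.5687e+02,  8.0000e-02]), np.float64(0.895))
(array([439.04,  15.96,   0.66]), np.float64(0.988))
(array([ 4.4069e+02, -1.3792e+02,  6.0000e-02]), np.float64(0.891))
(array([-0.013,  0.027,  1.03 ]), array([-0.003, -0.006,  0.002]))
```

View pics/w3.png

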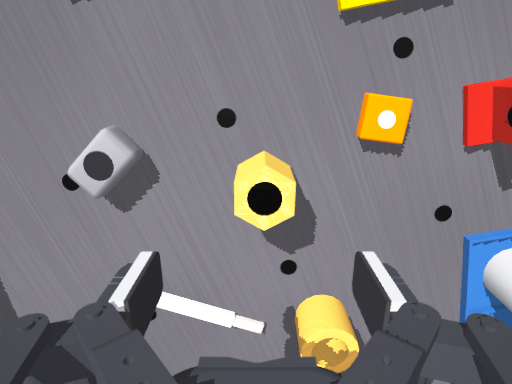

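The coupling sits upright and hex-aligned at (265,195), the flats parallel to the pads, and the collar is in its blue bay at the right edge. Descending.

Request:
{"method": "drive_tool", "body": {
  "series": "-0.013 0.027 0.4 0 0 0 1;-0.013 0.027 0.8 0 0 0 1;-0.013 0.027 0.9 0 0 0 1;-0.013 0.027 1 0 0 0 1;-0.013 0.027 1 0 0 0 1;-0.013 0.027 1 0 0 0 0;-0.013 0.027 1 0 0 0 0;-0.013 0.027 1 0 0 0 0;-0.013 0.027 1 0 0 0 0;-0.013 0.027 1 0 0 0 0;-0.013 0.027 1 0 0 0 0;-0.013 0.027 1 0 0 0 0"
}}

```text
time_s: 11.3
eef_pos: [439.7, 15.7, 17.3]
ee_rot: [-0.001, 0.827, 0.562, 0.001]
force: [0.4, -0.9, 6.0]
grip_width: 0.504
```

Request:
{"method": "drive_tool", "body": {
  "series": "0 0 -0.4 0 0 0 0;0 0 -0.8 0 0 0 0;0 0 -1 0 0 0 0;0 0 -1 0 0 0 0"
}}

```text
time_s: 11.7
eef_pos: [440.9, 15.2, 140.1]
ee_rot: [0.002, 0.827, 0.563, 0.003]
force: [0.9, -0.6, -4.5]
grip_width: 0.506
```

```bash
python3 - <<'E'
from h import *
s=telemetry.sense();print(s['grip_width'],s['force'])
print(move((610.7,-237.2,136),np.radians(-12)))
E
```

```text
0.5058820253189389 [ 0.88035932 -0.59376529 -4.50144519]
(array([-1.437,  2.088,  0.042]), array([ 0.013, -0.006, -0.333]))
```

Request:
{"method": "drive_tool", "body": {
  "series": "-0.48 0.695 0 0 0 0 0;-0.48 0.695 0 0 0 0 0;-0.48 0.695 0 0 0 0 0;-0.48 0.695 0 0 0 0 0"
}}

```text
time_s: 12.1
eef_pos: [496.6, -69.5, 138.3]
ee_rot: [-0.0, 0.827, 0.562, 0.002]
force: [-0.3, 0.6, -3.7]
grip_width: 0.507
```

Request:
{"method": "drive_tool", "body": {
  "series": "-0.48 0.695 0 0 0 0 0;-0.48 0.695 0 0 0 0 0;-0.48 0.695 0 0 0 0 0;-0.48 0.695 0 0 0 0 0"
}}

```text
time_s: 12.5
eef_pos: [552.1, -153.1, 136.6]
ee_rot: [-0.002, 0.827, 0.562, 0.002]
force: [-1.0, -0.1, -3.6]
grip_width: 0.508
```

Request:
{"method": "drive_tool", "body": {
  "series": "-0.48 0.695 0 0 0 -0.1 0;-0.48 0.695 0 0 0 -0.33 0;-0.48 0.695 0 0 0 -0.33 0;-0.48 0.695 0 0 0 -0.33 0;-0.48 0.695 0 0 0 -0.33 0"
}}

```text
time_s: 13.0
eef_pos: [607.7, -235.5, 135.9]
ee_rot: [-0.002, 0.778, 0.628, 0.002]
force: [0.7, 0.8, -4.0]
grip_width: 0.504
```

```bash
python3 - <<'E'
from h import *
s=telemetry.sense();print(s['grip_width'],s['force'],s['eef_pos'])
print(move((610.7,-237.2,19.7),np.radians(-12)))
E
```

```text
0.5043310237922273 [ 0.65019716  0.7791466  -4.03106016] [ 607.73161737 -235.47664782  135.93213648]
(array([-0.014,  0.029,  0.968]), array([-0.003, -0.011, -0.005]))
```

Request:
{"method": "drive_tool", "body": {
  "series": "-0.014 0.029 0.35 0 0 0 0;-0.014 0.029 0.7 0 0 0 0;-0.014 0.029 0.9 0 0 0 0;-0.014 0.029 0.97 0 0 0 0;-0.014 0.029 0.97 0 0 0 0;-0.014 0.029 0.972 0 0 0 0;-0.014 0.029 0.972 0 0 0 0;-0.014 0.029 0.972 0 0 0 1;-0.014 0.029 0.972 0 0 0 1;-0.014 0.029 0.972 0 0 0 1;-0.014 0.029 0.972 0 0 0 1;-0.014 0.029 0.972 0 0 0 1"
}}

```text
time_s: 14.2
eef_pos: [610.7, -237.3, 19.3]
ee_rot: [-0.002, 0.778, 0.628, 0.002]
force: [-0.4, -0.3, -0.0]
grip_width: 1.0
```

Request:
{"method": "drive_tool", "body": {
  "series": "0 0 -0.3 0 0 0 1;0 0 -0.6 0 0 0 1;0 0 -1 0 0 0 1;0 0 -1 0 0 0 1"
}}

```text
time_s: 14.6
eef_pos: [613.2, -239.3, 146.6]
ee_rot: [0.003, 0.778, 0.628, 0.004]
force: [0.5, 0.1, -0.9]
grip_width: 1.001
```

Request:
{"method": "drive_tool", "body": {
  "series": "0.26 -0.78 0 0 0 0 1;0.26 -0.78 0 0 0 0 1;0.26 -0.78 0 0 0 0 1;0.26 -0.78 0 0 0 0 1"
}}

```text
time_s: 15.0
eef_pos: [528.2, -189.1, 146.1]
ee_rot: [0.004, 0.778, 0.628, 0.004]
force: [0.2, -0.4, 0.5]
grip_width: 1.0
```

Request:
{"method": "drive_tool", "body": {
  "series": "0.26 -0.78 0 0 0 0 1;0.26 -0.78 0 0 0 0 1;0.26 -0.78 0 0 0 0 1;0.26 -0.78 0 0 0 0 1"
}}

```text
time_s: 15.4
eef_pos: [444.3, -139.6, 145.8]
ee_rot: [0.005, 0.778, 0.628, 0.004]
force: [0.8, -0.2, 1.0]
grip_width: 1.003
```

```bash
python3 - <<'E'
from h import *
p=eyes.capture('scene'); print(fit(p,'coupling','brass',(611,-237),3,(.85,)))
print(fit(p,'collar','brass',(443,-136)))
p=eyes.capture('wrist'); save(p,'w4.png')
print(fit(p,'collar','brass',(441,-138)))
print(fit(p,'lug','green',(370,-279),0,(-.4,0,.4,1.2,1.6,2)))
print(move((441,-138,13)))
E
```

```text
(array([ 612.12, -236.45,    0.71]), np.float64(0.772))
(array([ 4.4193e+02, -1.3842e+02,  1.1000e-01]), np.float64(0.854))
(array([ 4.4056e+02, -1.3778e+02,  5.0000e-02]), np.float64(0.966))
(array([ 3.6108e+02, -2.7766e+02, -1.3000e-01]), np.float64(0.911))
(array([ 0.011, -0.051,  1.105]), array([0., 0., 0.]))
```

View pics/w4.png

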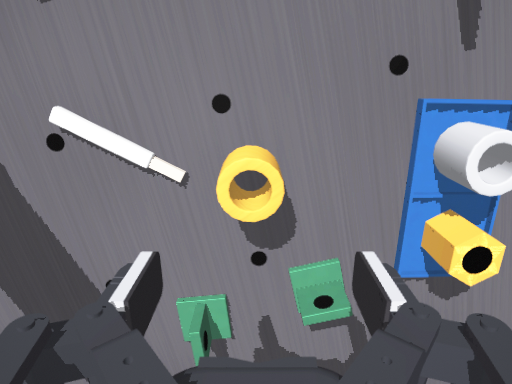

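The brass collar is at (250,185), with the pen tip close on its left at (185,178). I turn the jaws 28° so that the left finger clears the pen. The green lugs are at (205,325), eye facing away, and (322,292). The blue kit stands in its bays.

Request:
{"method": "drive_tool", "body": {
  "series": "0.015 -0.03 0.2 0 0 -0.3 1;0.015 -0.03 0.4 0 0 -0.6 1;0.015 -0.03 0.4 0 0 -0.97 1;0.015 -0.03 0.4 0 0 -0.97 1;0.015 -0.03 0.4 0 0 -0.97 1"
}}

```text
time_s: 16.0
eef_pos: [443.7, -138.8, 97.6]
ee_rot: [0.007, 0.604, 0.797, 0.003]
force: [-0.2, 0.3, -0.1]
grip_width: 0.996
```

```bash
python3 - <<'E'
from h import *
print(move((441,-138,14),np.radians(17)))
E
```

```text
(array([ 0.017, -0.029,  0.696]), array([ 0.025,  0.014, -0.048]))
```

Request:
{"method": "drive_tool", "body": {
  "series": "0.017 -0.029 0.2 0.025 0.014 -0.04 1;0.017 -0.029 0.4 0.025 0.014 -0.04 1;0.017 -0.029 0.6 0.025 0.014 -0.04 1;0.017 -0.029 0.696 0.025 0.014 -0.04 1;0.017 -0.029 0.696 0.025 0.014 -0.04 1;0.017 -0.029 0.696 0.025 0.014 -0.04 0;0.017 -0.029 0.696 0.025 0.014 -0.04 0;0.017 -0.029 0.696 0.025 0.014 -0.04 0;0.017 -0.029 0.696 0.025 0.014 -0.04 0;0.017 -0.029 0.696 0.025 0.014 -0.04 0;0.017 -0.029 0.696 0.025 0.014 -0.04 0"
}}

```text
time_s: 17.1
eef_pos: [441.5, -138.4, 15.4]
ee_rot: [0.001, 0.596, 0.803, -0.0]
force: [-2.0, 0.4, 8.6]
grip_width: 0.592
```

Request:
{"method": "drive_tool", "body": {
  "series": "0 0 -0.4 0 0 0 0;0 0 -0.8 0 0 0 0;0 0 -1 0 0 0 0;0 0 -1 0 0 0 0"
}}

```text
time_s: 17.5
eef_pos: [442.6, -138.9, 138.4]
ee_rot: [0.004, 0.596, 0.803, 0.0]
force: [0.1, 0.3, -6.0]
grip_width: 0.592
```

```bash
python3 - <<'E'
from h import *
s=telemetry.sense();print(s['grip_width'],s['force'],s['eef_pos'])
print(move((605.6,235.3,136),np.radians(-10)))
E
```

```text
0.5916126590776442 [ 0.12304794  0.26869005 -5.98543464] [ 442.56363303 -138.91266157  138.35324092]
(array([2.593, 2.202, 0.014]), array([0.014, 0.011, 0.935]))
```

Request:
{"method": "drive_tool", "body": {
  "series": "0.864 0.734 0 0 0 0 0;0.864 0.734 0 0 0 0 0;0.864 0.734 0 0 0 0 0;0.864 0.734 0 0 0 0 0"
}}

```text
time_s: 17.9
eef_pos: [496.9, -10.5, 136.1]
ee_rot: [0.003, 0.595, 0.804, 0.0]
force: [-0.6, -0.5, -5.4]
grip_width: 0.59
```

Request:
{"method": "drive_tool", "body": {
  "series": "0.864 0.734 0 0 0 0 0;0.864 0.734 0 0 0 0 0;0.864 0.734 0 0 0 0 0;0.864 0.734 0 0 0 0 0"
}}

```text
time_s: 18.3
eef_pos: [550.6, 117.8, 133.4]
ee_rot: [0.001, 0.593, 0.805, -0.0]
force: [-0.1, -1.1, -5.7]
grip_width: 0.591
```

Request:
{"method": "drive_tool", "body": {
  "series": "0.864 0.734 0 0 0 0.2 0;0.864 0.734 0 0 0 0.5 0;0.864 0.734 0 0 0 0.935 0;0.864 0.734 0 0 0 0.935 0;0.864 0.734 0 0 0 0.935 0;0.864 0.734 0 0 0 0.935 0"
}}

```text
time_s: 18.9
eef_pos: [603.5, 241.7, 131.8]
ee_rot: [0.001, 0.763, 0.646, -0.001]
force: [0.5, -0.1, -5.2]
grip_width: 0.586
```

```bash
python3 - <<'E'
from h import *
s=telemetry.sense();print(s['grip_width'],s['force'],s['eef_pos'])
print(move((605.6,235.3,17.9),np.radians(-10)))
E
```

```text
0.5860361332626086 [ 0.45024244 -0.06363476 -5.19028356] [603.51731311 241.69993251 131.75966076]
(array([-0.047,  0.026,  0.949]), array([-0.   ,  0.006,  0.019]))
```

Request:
{"method": "drive_tool", "body": {
  "series": "-0.047 0.026 0.35 0 0 0.01 0;-0.047 0.026 0.7 0 0 0.01 0;-0.047 0.026 0.9 0 0 0.01 0;-0.047 0.026 0.95 0 0 0.01 0;-0.047 0.026 0.952 0 0 0.01 0;-0.047 0.026 0.952 0 0 0.01 0;-0.047 0.026 0.952 0 0 0.01 0;-0.047 0.026 0.952 0 0 0.01 1;-0.047 0.026 0.952 0 0 0.01 1;-0.047 0.026 0.952 0 0 0.01 1;-0.047 0.026 0.952 0 0 0.01 1;-0.047 0.026 0.952 0 0 0.01 1"
}}

```text
time_s: 20.1
eef_pos: [605.7, 235.3, 17.7]
ee_rot: [0.001, 0.765, 0.644, -0.001]
force: [0.5, 0.5, 0.5]
grip_width: 0.993
```

Request:
{"method": "drive_tool", "body": {
  "series": "0 0 -0.3 0 0 0 1;0 0 -0.6 0 0 0 1;0 0 -1 0 0 0 1;0 0 -1 0 0 0 1"
}}

```text
time_s: 20.5
eef_pos: [608.4, 236.4, 145.0]
ee_rot: [0.004, 0.765, 0.645, 0.004]
force: [0.6, -0.5, 1.1]
grip_width: 1.004
```

Request:
{"method": "drive_tool", "body": {
  "series": "-0.914 -0.253 0 0 0 0 1;-0.914 -0.253 0 0 0 0 1;-0.914 -0.253 0 0 0 0 1;-0.914 -0.253 0 0 0 0 1"
}}

```text
time_s: 20.9
eef_pos: [559.9, 132.2, 144.8]
ee_rot: [0.004, 0.765, 0.644, 0.005]
force: [-0.6, 0.2, -0.8]
grip_width: 0.999
```

Request:
{"method": "drive_tool", "body": {
  "series": "-0.914 -0.253 0 0 0 0 1;-0.914 -0.253 0 0 0 0 1;-0.914 -0.253 0 0 0 0 1;-0.914 -0.253 0 0 0 0 1"
}}

```text
time_s: 21.3
eef_pos: [511.6, 28.9, 144.4]
ee_rot: [0.004, 0.766, 0.643, 0.005]
force: [-0.3, 0.7, -0.1]
grip_width: 1.003
```

Request:
{"method": "drive_tool", "body": {
  "series": "-0.914 -0.253 0 0 0 0 1;-0.914 -0.253 0 0 0 0 1;-0.914 -0.253 0 0 0 0 1;-0.914 -0.253 0 0 0 0 1"
}}

```text
time_s: 21.7
eef_pos: [463.5, -74.2, 144.0]
ee_rot: [0.004, 0.766, 0.643, 0.005]
force: [0.4, 0.3, 0.9]
grip_width: 1.001
```

Request:
{"method": "drive_tool", "body": {
  "series": "-0.914 -0.253 0 0 0 0 1;-0.914 -0.253 0 0 0 0 1;-0.914 -0.253 0 0 0 0 1;-0.914 -0.253 0 0 0 0 1"
}}

```text
time_s: 22.1
eef_pos: [415.5, -177.1, 143.4]
ee_rot: [0.005, 0.767, 0.642, 0.005]
force: [0.8, -0.2, -0.0]
grip_width: 0.996
```

Request:
{"method": "drive_tool", "body": {
  "series": "-0.88 -0.253 0 0 0 0 1;-0.88 -0.253 0 0 0 0 1;-0.88 -0.253 0 0 0 0 1;-0.88 -0.253 0 0 0 0 1"
}}

```text
time_s: 22.5
eef_pos: [368.1, -275.5, 142.6]
ee_rot: [0.005, 0.767, 0.642, 0.005]
force: [0.4, 0.6, -0.2]
grip_width: 0.996
```

```bash
python3 - <<'E'
from h import *
p=eyes.capture('side'); print(fit(p,'collar','brass',(606,235),3))
p=eyes.capture('wrist'); save(p,'w5.png')
f=fit(p,'lug','green',(361,-278),0,(-.4,-.13,.2)); print(f)
print(telemetry.sense()['eef_pos'],move((f[0][0],f[0][1],15),f[0][2]))
E
```

```text
(array([5.9846e+02, 1.8310e+02, 5.9000e-01]), np.float64(0.375))
(array([ 3.6104e+02, -2.7803e+02, -1.2000e-01]), np.float64(0.97))
[ 368.35173529 -274.06924912  142.6072321 ] (array([-0.046, -0.069,  1.062]), array([ 0.028, -0.005, -0.108]))
```

View pics/w5.png

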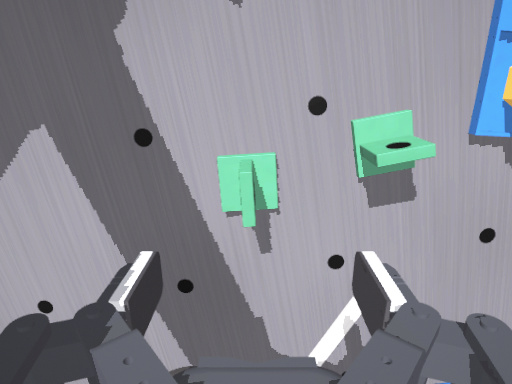

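The green lug, the one nearer to base (r=456 against 555), is at (247,187) with its plate square to the jaw. The brass collar's side-camera fit merged with the yellow tray, so I check that later by picture. I grip at TCP z≈22.

Request:
{"method": "drive_tool", "body": {
  "series": "-0.046 -0.069 0.3 0.02 -0.005 -0.108 1;-0.046 -0.069 0.6 0.028 -0.005 -0.108 1;-0.046 -0.069 0.85 0.028 -0.005 -0.108 1;-0.046 -0.069 1 0.028 -0.005 -0.108 1;-0.046 -0.069 1 0.028 -0.005 -0.108 1;-0.046 -0.069 1 0.028 -0.005 -0.108 0;-0.046 -0.069 1 0.028 -0.005 -0.108 0;-0.046 -0.069 1 0.028 -0.005 -0.108 0;-0.046 -0.069 1 0.028 -0.005 -0.108 0;-0.046 -0.069 1 0.028 -0.005 -0.108 0;-0.046 -0.069 1 0.028 -0.005 -0.108 0;-0.046 -0.069 1 0.028 -0.005 -0.108 0;-0.046 -0.069 1 0.028 -0.005 -0.108 0;-0.046 -0.069 1 0.028 -0.005 -0.108 0"
}}

```text
time_s: 24.0
eef_pos: [361.1, -278.2, 22.9]
ee_rot: [0.0, 0.748, 0.663, -0.0]
force: [0.0, 1.7, 5.4]
grip_width: 0.104
```

Request:
{"method": "drive_tool", "body": {
  "series": "0 0 -0.3 0 0 0 0;0 0 -0.6 0 0 0 0;0 0 -1 0 0 0 0;0 0 -1 0 0 0 0"
}}

```text
time_s: 24.4
eef_pos: [362.6, -280.1, 147.7]
ee_rot: [0.005, 0.748, 0.663, -0.0]
force: [0.2, -0.8, -4.5]
grip_width: 0.105
```

```bash
python3 - <<'E'
from h import *
s=telemetry.sense();print(s['grip_width'],s['force'],s['eef_pos'])
print(move((591.2,153.5,136),np.radians(-10)))
p=eyes.capture('wrist'); save(p,'w6.png')
E
```

```text
0.1050044420825167 [ 0.22223622 -0.84783589 -4.48157278] [ 362.56762507 -280.07006173  147.69710115]
(array([3.816, 1.457, 0.08 ]), array([0.015, 0.014, 0.108]))
```

View pics/w6.png

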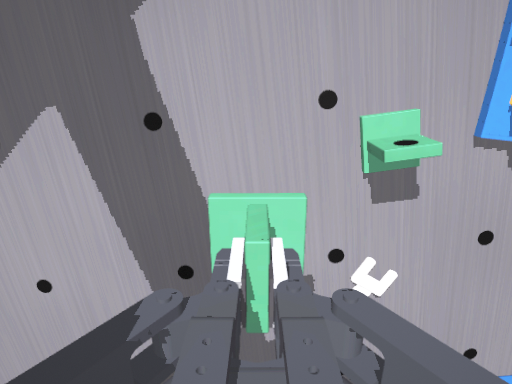

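The lug hangs square between the pads at (257,270). Carrying it to the other yellow bay.

Request:
{"method": "drive_tool", "body": {
  "series": "0.954 0.364 0 0 0 0 0;0.954 0.364 0 0 0 0 0;0.954 0.364 0 0 0 0 0;0.954 0.364 0 0 0 0 0"
}}

```text
time_s: 24.85
eef_pos: [418.6, -167.6, 142.3]
ee_rot: [0.0, 0.747, 0.665, -0.0]
force: [-0.7, 0.2, -4.2]
grip_width: 0.106
```

Request:
{"method": "drive_tool", "body": {
  "series": "0.954 0.364 0 0 0 0 0;0.954 0.364 0 0 0 0 0;0.954 0.364 0 0 0 0 0;0.954 0.364 0 0 0 0 0"
}}

```text
time_s: 25.25
eef_pos: [475.2, -56.8, 140.2]
ee_rot: [-0.001, 0.746, 0.666, -0.001]
force: [0.0, -0.8, -3.9]
grip_width: 0.106
```

Request:
{"method": "drive_tool", "body": {
  "series": "0.954 0.364 0 0 0 0 0;0.954 0.364 0 0 0 0 0;0.954 0.364 0 0 0 0 0;0.954 0.364 0 0 0 0 0"
}}

```text
time_s: 25.65
eef_pos: [531.7, 53.3, 138.2]
ee_rot: [-0.002, 0.745, 0.667, -0.002]
force: [-0.1, -0.6, -3.6]
grip_width: 0.106
```

Request:
{"method": "drive_tool", "body": {
  "series": "0.954 0.364 0 0 0 0.1 0;0.954 0.364 0 0 0 0.1 0;0.954 0.364 0 0 0 0.1 0;0.954 0.364 0 0 0 0.1 0;0.954 0.364 0 0 0 0.1 0"
}}

```text
time_s: 26.15
eef_pos: [587.4, 160.7, 136.5]
ee_rot: [-0.003, 0.762, 0.647, -0.003]
force: [-0.5, 0.7, -4.3]
grip_width: 0.104
```

```bash
python3 - <<'E'
from h import *
s=telemetry.sense();print(s['grip_width'],s['force'],s['eef_pos'])
print(move((591.2,153.5,25.4),np.radians(-10)))
p=eyes.capture('wrist'); save(p,'w7.png')
E
```

```text
0.10407966802151253 [-0.48448825  0.69685239 -4.26326363] [587.35126323 160.65939982 136.49564174]
(array([-0.052,  0.049,  0.926]), array([-0.016,  0.003,  0.024]))
```

View pics/w7.png

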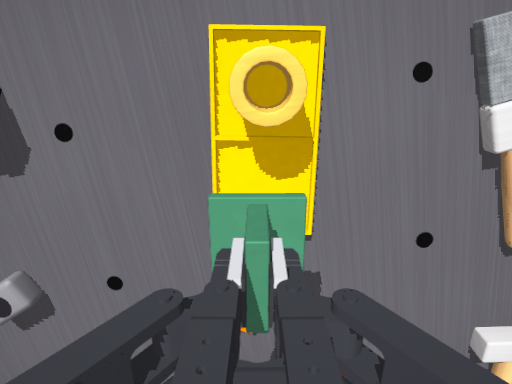

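The brass collar stands centred in the far yellow bay at (267,85) and the near bay is free. Lowering the lug.

Request:
{"method": "drive_tool", "body": {
  "series": "-0.052 0.049 0.35 -0.016 0 0.024 0;-0.052 0.049 0.7 -0.016 0 0.024 0;-0.052 0.049 0.87 -0.016 0 0.024 0;-0.052 0.049 0.926 -0.016 0 0.024 0;-0.052 0.049 0.93 -0.016 0 0.024 0;-0.052 0.049 0.93 -0.016 0 0.024 0;-0.052 0.049 0.93 -0.016 0 0.024 0;-0.052 0.049 0.93 -0.016 0 0.024 0.5;-0.052 0.049 0.93 -0.016 0 0.024 0.5;-0.052 0.049 0.93 -0.016 0 0.024 0.5;-0.052 0.049 0.93 -0.016 0 0.024 0.5"
}}

```text
time_s: 27.3
eef_pos: [591.4, 153.4, 25.3]
ee_rot: [0.001, 0.766, 0.643, -0.0]
force: [-1.1, 0.3, 0.6]
grip_width: 0.501
```

Request:
{"method": "drive_tool", "body": {
  "series": "0 0 -0.3 0 0 0 0.5;0 0 -0.6 0 0 0 0.5;0 0 -1 0 0 0 0.5;0 0 -1 0 0 0 0.5"
}}

```text
time_s: 27.7
eef_pos: [594.1, 153.9, 152.1]
ee_rot: [0.004, 0.766, 0.643, 0.005]
force: [-0.1, 0.0, -0.8]
grip_width: 0.503
```

Request:
{"method": "drive_tool", "body": {
  "series": "0 -1 -0.3 0 0 0 0.5;0 -1 -0.3 0 0 0 0.5;0 -1 -0.3 0 0 0 0.5;0 -1 -0.3 0 0 0 0.5"
}}

```text
time_s: 28.1
eef_pos: [473.8, 175.7, 187.9]
ee_rot: [0.005, 0.766, 0.643, 0.005]
force: [1.0, -0.2, -0.3]
grip_width: 0.499
```

```bash
python3 - <<'E'
from h import *
w=eyes.capture('wrist'); p=eyes.capture('scene'); q=eyes.capture('side')
for c in (w,p,q): print(fit(c,'lug','green',(591,153),3,(-.17,)))
a=cv2.resize(p['frame'][190:350,150:420],None,fx=2.9,fy=2.9); b=cv2.resize(w['frame'],(400,300)); 
cv2.imwrite('pics/f.png',a[:,:,::-1]); save(w,'fw.png')
for n in ('black_coupling','red_lug'):
    r=nets.spot_in(n,p)[0]; print(n,r)
E
```

```text
(array([ 5.9039e+02,  1.5201e+02, -1.8000e-01]), np.float64(0.905))
(array([ 5.9082e+02,  1.5292e+02, -1.7000e-01]), np.float64(0.715))
(array([ 5.9153e+02,  1.5579e+02, -2.6000e-01]), np.float64(0.825))Traceback (most recent call last):
  File "<stdin>", line 7, in <module>
IndexError: list index out of range
```

View pics/f.png

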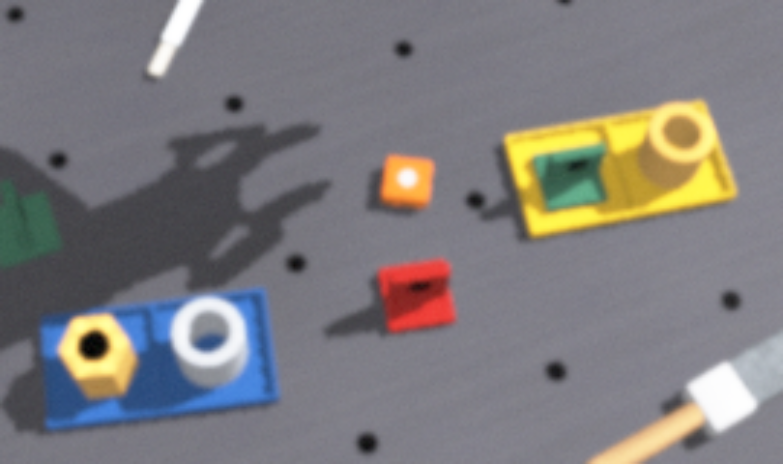

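View pics/fw.png

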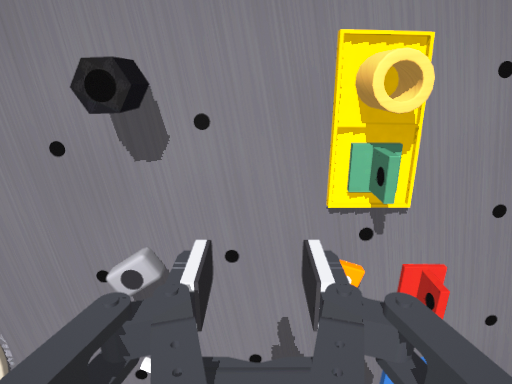

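All four parts stand upright and released in their own bays, and the black coupling and red lug are undisturbed. Handing in.

```bash
python3 -c "
from h import *
print(ctrl.finish_job(), telemetry.sense()['time_s'])"
```

```text
the job is handed in; nothing more can be done
the job is handed in; nothing more can be done
```

I made up both kits and handed the job in at about 28 s of robot time. The steel collar and brass coupling are in the blue tray. The brass collar and the green lug nearer the base (456 mm from the base axis, against about 555 mm for the other) are in the yellow tray.

**Checks that agreed:** The last scene and wrist pictures show each part upright and let go in a bay of its own. Image fits put three of them within about 3 mm of where I aimed: the steel collar, the coupling and the lug. I never touched or moved near the black coupling or the red lug, and they stand in the same place in the last pictures.

**Checks that failed or disagreed:**
- **Brass collar:** the side-camera fit locked onto the yellow tray, so I confirmed this part by eye and by the arm's position when it let go (605.7, 235.3).
- **Black coupling and red lug:** the final network check stopped with an error because it did not detect the black coupling, so I checked both by eye only.

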